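# Load a buffer bottle into the bench thermostat through its sprung flap

### The arm

A 6-joint arm with a two-finger parallel gripper is mounted at the origin on a cart in front of the work surface, level with it; the furniture and walls round the work are solid. World frame = base frame: x ahead of the robot, y to its left, z up, the work surface at z = 0. Lengths are in m, angles in rad, forces in N, time in s.
With the tool pointing down it reaches from about 0.25 to 0.775 m from the base axis. Payload 4 kg.
Tool frame: the origin (TCP) lies at the very end of the fingers, on their centre line; the grasp point (between the pads) lies 19 mm behind it (robot.pinch_z is the distance from the TCP to the grasp point, in m); z points along the fingers, y is the line along which they close (so a half turn about z gives the same grasp; the last joint's range is limited). The gripper opens to 94 mm and grips with 3 to 60 N. Pads are 16 mm wide; open, the fingers measure 119 mm over their backs; the gripper's body (75 mm by 177 mm) begins 78 mm behind the grasp point.
Start: joints at [-1.224, 0.087, 1.371, -0, 1.684, -0.103], TCP at [0.239, -0.495, 0.206] pointing down, gripper open.
Joint ranges: [-3.1, 3.1], [-0.76, 2.03], [0.27, 2.55], [-1.08, 4.22], [0.17, 2.65], [-2.57, 2.57]. Speed limits (rad/s): [2.79, 2.79, 3.14, 3.14, 3.14, 3.14].

### API

Orientations are given as [roll, pitch, yaw] about the fixed x, y, z axes, in that order (R = Rz(yaw) Ry(pitch) Rx(roll)).
In Python, from bench import robot gives the robot as it stands.
- The arm moves only by the tool arm_command, never from a script. Its argument "targets" is one flat list of numbers, 7 for each row, row after row: the turn, a rotation vector about the tool's x, y, z in degrees, then the shift along the tool's x, y, z in mm, then the closure, from -1 (fully open) to 1 (shut). In form: [ax, ay, az, x, y, z, hand, ax, ay, az, x, y, z, hand, ...]. A call has 1 to 20 rows; each row is the pose to reach, as a shift and turn from the pose commanded when the call began, along the tool's axes at that moment; what a row does not reach only later rows make up. A row lasts 1/10 s, in which the tool goes at most 50 mm and 8.59 degrees, less where a joint would pass 70% of its speed; a pose out of reach is approached as far as the arm can. A call with a gripper value outside its range is refused whole. The fingers move at their own pace and stop on an object; the grip force is fixed at half the most. Time passes only in rows, so rows that repeat a pose let the fingers close. It gives the time, the measured TCP pose, the force, the opening and the grip force at its end, in the units of the state.
- robot.get_obs(): the state, without advancing time (a new reading comes with each control period).
- robot.snapshot(name): name is "side" or "top"; returns a dict with "color" (480x640x3 uint8, red, green, blue), "range_z" (480x640 float32, m along the optical axis (not along the pixel's ray), 0 where there is no reading), "fx", "fy", "cx", "cy" (pixels), "T" (4x4, takes a point from camera to world coordinates). Camera axes: x right, y down, z forward; pixel columns grow to the right and rows downward; lengths in m; the calibration is good to about 2 mm. A picture is of the moment at which its call begins.
- robot.close_job(): hands the job in; it is judged then, once.
The state is a dict: "time": time; "joint_positions": joint angles; "qvel": joint speeds; "joint_torque": joint torques, N m; "tool_pos": TCP position; "ee_rot": TCP orientation; "wrist_force": force on the tool from outside, world axes, zero at the start; "wrist_torque": the same for the moment, N m; "width": finger opening in m; "finger_force": force on a finger pad.
Only numpy, scipy, OpenCV 4.12 (cv2) and the standard library are available. Lean on these libraries where they do the work, as an engineer would, in place of code of your own. Each camera call takes 0.05 s, during which the arm holds its last target. There are 200 camera calls.

### The job

Put the blue-capped buffer bottle into the bench thermostat to warm: push it foot first through the sprung split flap in the top, and press it down by its cap, with a push of 15 to 20 N, until its foot bears on the well's floor plate; then let the flap spring shut over it. How deep the plate is set is not known, so feel for it, and never load it with more than 25 N, for there is a sensor beneath. Leave the other two bottles and the beaker where they stand.

Things in the scene. Friction and masses are not known exactly. Their poses are not given: they have to be found in the camera images.
- blue_buffer: White plastic buffer bottle with a blue screw cap, 0.05 to 0.11 kg, standing upright. Body 37 mm in diameter, 82 mm tall in all; the cap is its top 15 mm, 27 mm in diameter, flat on top. Origin at the centre of its underside, z up along its axis.
- thermostat: Bench thermostat, fixed to the worktop: white case 180 mm square, grey top cover at 131 mm, sloping console with a green display on its -x side; origin at the middle on the worktop, z up. One round upright well for a bottle opens in its top (well_mouth), with a sprung split flap under the mouth and a close-fitting bore below that (well_bore).
- well_mouth (a point): Centre of the well's mouth on its upright axis, level with the upper rim of the black collar, 133 mm above the worktop. The collar is a funnel, 49 mm across at the rim, narrowing over 4 mm to a round throat of 41 mm that ends 6.5 mm below the rim; right under it lies the flap. Axes as the thermostat's.
- well_bore (a point): On the well's axis, 49 mm below the mouth: top edge of the 40 mm bore (48 mm at the edge, tapering over 6 mm). About 20 mm lower a sprung shoe grips the bottle, so it does not drop home: sliding takes 2 to 9 N. The stiff floor plate well_floor (upper face well_floor_top) is screw-set 113 to 127 mm below the mouth, unmeasured; the cap is then 31 to 45 mm below the mouth, clear of the flap.
- flap_front (a joint): Front leaf (console side, -x) of the split grey sprung flap that closes the throat from below: each leaf 23 mm long, 43 mm wide, 2.4 mm thick, slippery, hinged along the thermostat's y, 23 mm from the well axis, 8.5 mm below the mouth. 0 = shut, 1.57 = pushed down, hanging. The spring shuts it when nothing holds it (0.014 N m shut, 0.023 hanging); a bottle needs 3 to 10 N to push both leaves open.
- flap_back (a joint): Back leaf (+x side) of the same flap, the front one's mirror image; joint values alike.
- red_buffer: Bystander: same white bottle as blue_buffer (37 mm across, 82 mm tall) but with a red cap. Origin at the centre of its underside, z up. Leave it standing.
- yellow_buffer: Bystander: same white bottle as blue_buffer (37 mm across, 82 mm tall) but with a yellow cap. Origin at the centre of its underside, z up. Leave it standing.
- beaker: Bystander: small clear glass beaker, 50 x 55 mm, 72 mm tall, standing. Origin at the centre of its underside, z up. Leave it where it is.
Not all that is in view belongs to the job. What is shaped like the blue_buffer but green or purple is not meant.

How it is judged:
By the outcome, as a careful person would: the job done as asked, in the order asked, and still so for the second after the job is handed in, with the robot touching nothing.
It also fails if it takes over 54 s, if anything falls off the work surface, if the arm or the gripper's body presses on something with over 40 N, if the wrist force passes 120 N, or if a joint passes its speed limit or range.

## Working session

There is one attempt and no reset: what is moved stays moved. The work goes in short steps, Python scripts to look and compute and a tool call to move; the robot and the scene stay as the last step left them, time stands still between calls to the robot, and variables do not carry over. Pictures are saved under pics/ and viewed, at most 10 in all, crops included, and the job is handed in when it is done.

Besides the shell and the picture viewer there is one more tool, called after "Emit:" by a JSON object that holds its "name" and its "arguments", one argument or row to a line. arm_command: Moves the arm, as the interface text tells. Its arguments: {"type":"object","properties":{"targets":{"type":"array"}},"required":["targets"]}

```bash
mkdir -p pics; cat > h.py <<'E'
import numpy as np, cv2
from bench import robot
def snap(n,f=None):
    s=robot.snapshot(n)
    if f: cv2.imwrite('pics/'+f,s['color'][:,:,::-1])
    return s
def pts(s):
    v,u=np.mgrid[0:480,0:640]; z=s['range_z']
    P=np.stack([(u-s['cx'])/s['fx']*z,(v-s['cy'])/s['fy']*z,z],-1)
    return P@s['T'][:3,:3].T+s['T'][:3,3]
def ray(s,u,v,h):
    d=s['T'][:3,:3]@np.array([(u-s['cx'])/s['fx'],(v-s['cy'])/s['fy'],1]);o=s['T'][:3,3]
    return o+d*(h-o[2])/d[2]
E
python3 - <<'E'
from h import *
for n in('side','top'):
    s=snap(n,n+'1.png'); print(n,s['T'].round(3).tolist(),s['fx'],s['cx'],s['cy'])
print(robot.get_obs())
E
```

```text
side [[-0.841, -0.471, 0.267, 0.186], [-0.541, 0.719, -0.436, 0.467], [0.013, -0.511, -0.86, 1.12], [0.0, 0.0, 0.0, 1.0]] 484.2959769896091 318.9517664111508 245.7783784706938
top [[-0.019, -0.986, 0.168, 0.265], [-1.0, 0.023, 0.021, -0.051], [-0.025, -0.168, -0.986, 1.362], [0.0, 0.0, 0.0, 1.0]] 580.034695652183 316.50040523356114 246.93449616940663
{'time': 0.1, 'joint_positions': array([-1.22412712e+00,  8.78947717e-02,  1.37206487e+00,  1.02496680e-06,
        1.68360846e+00, -1.03068568e-01]), 'qvel': array([-0.00144316, -0.00181171, -0.00282194, -0.00093141, -0.00162936,
        0.00136965]), 'joint_torque': array([ 2.45481890e-03, -3.41252017e+01, -3.03302085e+01,  7.20873917e-02,
        3.03960289e-02, -8.74652005e-05]), 'tool_pos': array([ 0.23894744, -0.49484494,  0.20443315]), 'ee_rot': array([-3.13962779e+00, -2.04259421e-04,  4.49737689e-01]), 'wrist_force': array([-0.52606678, -0.75737561, -0.10590358]), 'wrist_torque': array([ 0.07208391, -0.03034942, -0.01223535]), 'finger_force': 0.0, 'width': 0.0941225888904324}
```

View pics/side1.png

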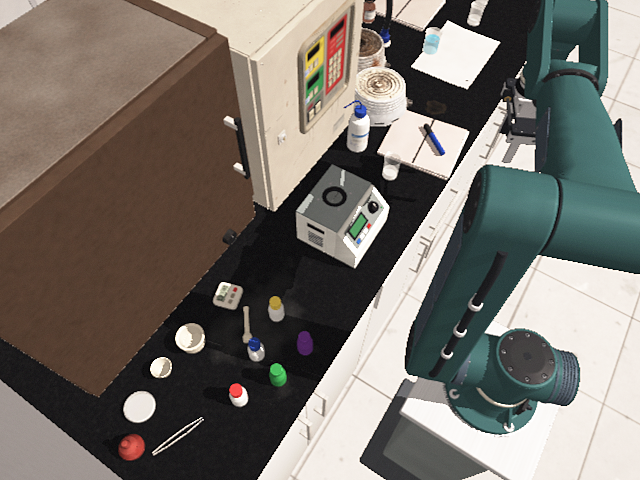

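View pics/top1.png

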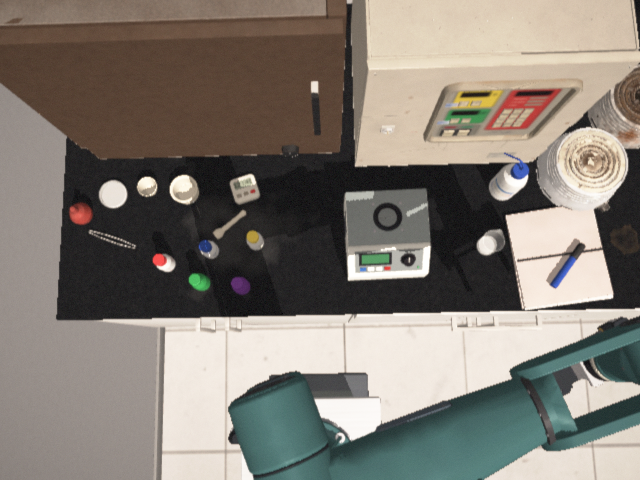

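The side view shows the blue cap near (256,344), the well ring near (336,197). The top view shows the blue cap near (207,246) and the ring near (387,216). The yellow, green, purple and red bottles stand around the blue one.

```bash
python3 - <<'E'
from h import *
def ctr(m):
    n,l,st,c=cv2.connectedComponentsWithStats(m.astype(np.uint8))
    return [(st[i,4],c[i].round(1).tolist(),l==i) for i in range(1,n) if st[i,4]>25]
S={n:snap(n) for n in('side','top')}
roi={'side':(130,430,180,480),'top':(140,300,130,300)}
for n,s in S.items():
    P=pts(s);hsv=cv2.cvtColor(s['color'],cv2.COLOR_RGB2HSV);H,Sa,V=[hsv[...,i].astype(int) for i in range(3)]
    R=np.zeros((480,640),bool);a=roi[n];R[a[0]:a[1],a[2]:a[3]]=1
    if n=='side': R[:,330:]=0
    for k,m in dict(blue=(H>105)&(H<125)&(Sa>120)&(V>50),red=((H<6)|(H>174))&(Sa>150)&(V>90),yel=(H>18)&(H<30)&(Sa>120)&(V>80),green=(H>50)&(H<80)&(Sa>120),purple=(H>128)&(H<150)&(Sa>100)).items():
        for A,c,mm in ctr(m&R):
            q=P[mm];top=q[q[:,2]>np.percentile(q[:,2],97)-.004]
            print(n,k,A,c,'top',((top.min(0)+top.max(0))/2).round(4),np.ptp(top,axis=0).round(3))
    # thermostat ring
    c0=(336,197) if n=='side' else (387,216)
    m=np.zeros((480,640),np.uint8);w=28
    sub=(V<60)
    m[c0[1]-w:c0[1]+w,c0[0]-w:c0[0]+w]=sub[c0[1]-w:c0[1]+w,c0[0]-w:c0[0]+w]
    for cn in cv2.findContours(m,cv2.RETR_EXTERNAL,cv2.CHAIN_APPROX_NONE)[0]:
        if len(cn)>25:
            e=cv2.fitEllipse(cn);print(n,'ring',e,ray(s,*e[0],.133).round(4))
    # cover plane points
    t=(abs(P[...,2]-.131)<.006)&(abs(P[...,1]+.16)<.2)&(P[...,0]>.25)
    g=ctr(t&(Sa<60))
    for A,c,mm in g:
        if A>800: r=cv2.minAreaRect(P[mm][:,:2].astype(np.float32)*1000);print('cover',A,r,np.median(P[mm][:,2]))
    # obstacles
    if n=='top':
        b=(P[...,2]>.2)&(P[...,1]<.6)&(P[...,1]>-.3)&(P[...,0]>.25)
        q=P[b];
        for y in np.arange(-.3,.6,.1):
            qq=q[(q[:,1]>y)&(q[:,1]<y+.1)]
            if len(qq):print('obst y',y.round(1),'xmin',np.percentile(qq[:,0],1).round(3),'zmax',qq[:,2].max().round(2))
s=S['side'];c=s['color'][150:280,270:410];cv2.imwrite('pics/crop1.png',cv2.resize(c,None,fx=4,fy=4,interpolation=2)[:,:,::-1])
E
```

```text
side blue 128 [254.1, 343.7] top [0.3444 0.3429 0.6008] [0.317 0.248 1.038]
side red 150 [235.4, 389.9] top [0.4662 0.3344 0.0848] [0.024 0.024 0.006]
side yel 134 [274.7, 302.4] top [0.5144 0.1242 0.0839] [0.025 0.023 0.005]
side green 335 [277.3, 374.6] top [0.309  0.3538 0.6004] [0.246 0.227 1.039]
side purple 338 [304.4, 343.1] top [0.3042 0.3063 0.6003] [0.237 0.322 1.039]
side ring ((351.7482604980469, 242.53305053710938), (12.045873641967773, 62.28057861328125), 19.17976188659668) [ 0.4317 -0.0835  0.133 ]
side ring ((334.0326843261719, 196.11306762695312), (19.177661895751953, 23.80308723449707), 93.3309555053711) [ 0.5393 -0.1766  0.133 ]
side ring ((357.27008056640625, 172.20608520507812), (7.609090805053711, 21.849895477294922), 105.44478607177734) [ 0.5294 -0.2756  0.133 ]
side ring ((314.66680908203125, 177.11849975585938), (13.234699249267578, 28.8143367767334), 33.21824645996094) [ 0.6134 -0.2008  0.133 ]
cover 2685 ((537.550537109375, -177.08889770507812), (126.65231323242188, 183.982666015625), 1.944610595703125) 0.13119223847056827
top blue 115 [204.4, 245.5] top [0
[... 335 characters left out ...]
1.28 ]
top ring ((387.1712951660156, 216.3247833251953), (26.416343688964844, 27.97144317626953), 100.92289733886719) [ 0.5381 -0.1781  0.133 ]
top ring ((371.666015625, 188.94102478027344), (2.0117833614349365, 74.19988250732422), 89.18767547607422) [ 0.6001 -0.1468  0.133 ]
cover 4150 ((535.134521484375, -178.12294006347656), (127.9122085571289, 178.68209838867188), 1.7843148708343506) 0.12994973189919734
obst y -0.3 xmin 0.68 zmax 0.52
obst y -0.2 xmin 0.688 zmax 0.52
obst y -0.1 xmin 0.265 zmax 1.36
obst y 0.0 xmin 0.716 zmax 0.58
obst y 0.1 xmin 0.716 zmax 0.58
obst y 0.2 xmin 0.716 zmax 0.58
obst y 0.3 xmin 0.716 zmax 0.58
obst y 0.4 xmin 0.715 zmax 0.58
obst y 0.5 xmin 0.263 zmax 0.45
```

View pics/crop1.png

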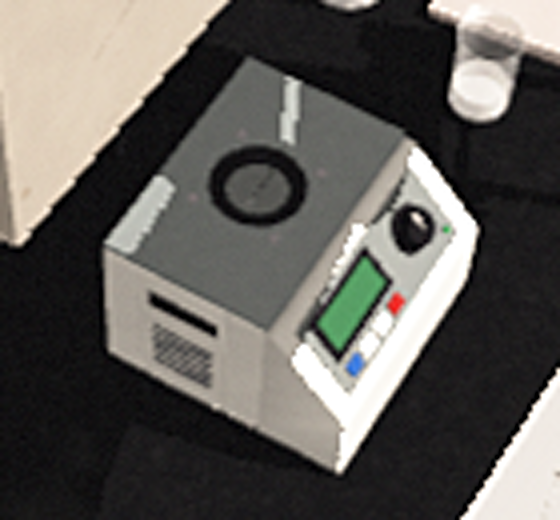

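The crop shows the shut flap in the black ring, centre about (258,185) in the crop, which agrees with both ring fits. The flap slit shows the yaw is about 0.

```bash
cat >> h.py <<'E'
def rel(target,yaw,o=None):
    o=o or robot.get_obs(); from scipy.spatial.transform import Rotation as R
    R0=R.from_euler('xyz',o['ee_rot']);Rt=R.from_euler('xyz',[np.pi,0,yaw])
    return (R0.inv().apply(np.array(target)-o['tool_pos'])*1000).round(1),np.degrees((R0.inv()*Rt).as_rotvec()).round(2)
E
python3 - <<'E'
from h import *
S={n:snap(n) for n in('side','top')}
def cross(a,b):
    A=[];B=[]
    for n,(u,v) in(('side',a),('top',b)):
        s=S[n];p=ray(s,u,v,.0);o=s['T'][:3,3];d=(o-p)/np.linalg.norm(o-p);M=np.eye(3)-np.outer(d,d);A.append(M);B.append(M@p)
    return np.linalg.lstsq(np.vstack(A),np.hstack(B),rcond=None)[0].round(4)
print('blue',cross((254.1,343.7),(204.4,245.5)),ray(S['side'],254.1,343.7,.075).round(4),ray(S['top'],204.4,245.5,.075).round(4))
print('red',cross((235.4,389.9),(158.5,259.2)));print('green',cross((277.3,374.6),(199,281.1)));print('purple',cross((304.4,343.1),(240.1,285.1)))
print('ring',cross((334.03,196.1),(387.17,216.32)))
for t in([.493,.230,.2],[.5387,-.1775,.25]):
  for y in(0,.45,-.5): print(t,y,rel(t,y))
s=S['side'];cv2.imwrite('pics/c2.png',cv2.resize(s['color'][280:420,210:340],None,fx=4,fy=4,interpolation=2)[:,:,::-1])
E
```

```text
blue [0.4937 0.231  0.0743] [0.4936 0.2312 0.075 ] [0.4935 0.2308 0.075 ]
red [0.4651 0.3347 0.0751]
green [0.4182 0.2514 0.0339]
purple [0.4076 0.1563 0.0325]
ring [ 0.5394 -0.1782  0.1308]
[0.493, 0.23, 0.2] 0 (array([ 544. , -542.6,    5.5]), array([-4.000e-02,  1.000e-02,  2.577e+01]))
[0.493, 0.23, 0.2] 0.45 (array([ 544. , -542.6,    5.5]), array([-0.04, -0.  , -0.01]))
[0.493, 0.23, 0.2] -0.5 (array([ 544. , -542.6,    5.5]), array([-4.000e-02,  2.000e-02,  5.442e+01]))
[0.5387, -0.1775, 0.25] 0 (array([ 407.9, -155.8,  -44.8]), array([-4.000e-02,  1.000e-02,  2.577e+01]))
[0.5387, -0.1775, 0.25] 0.45 (array([ 407.9, -155.8,  -44.8]), array([-0.04, -0.  , -0.01]))
[0.5387, -0.1775, 0.25] -0.5 (array([ 407.9, -155.8,  -44.8]), array([-4.000e-02,  2.000e-02,  5.442e+01]))
```

View pics/c2.png

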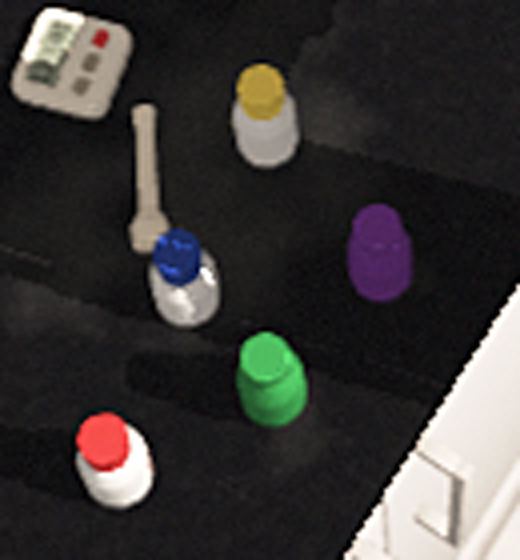

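The crop shows the blue bottle with cap at (178,255) and sloping shoulders. Green is on its −x side, yellow and red along ±y, so I'll grip the cap with the fingers along y (yaw 0).

Emit:
{"name": "arm_command", "arguments": {
  "targets": [0, 0, 6, 100, -100, 0, -1, 0, 0, 26, 545, -543, 0, -1, 0, 0, 26, 545, -543, 0, -1, 0, 0, 26, 545, -543, 0, -1, 0, 0, 26, 545, -543, 0, -1, 0, 0, 26, 545, -543, 0, -1, 0, 0, 26, 545, -543, 0, -1, 0, 0, 26, 545, -543, 0, -1, 0, 0, 26, 545, -543, 0, -1, 0, 0, 26, 545, -543, 0, -1, 0, 0, 26, 545, -543, 0, -1, 0, 0, 26, 545, -543, 0, -1, 0, 0, 26, 545, -543, 0, -1, 0, 0, 26, 545, -543, 0, -1, 0, 0, 26, 545, -543, 0, -1, 0, 0, 26, 545, -543, 0, -1, 0, 0, 26, 545, -543, 0, -1, 0, 0, 26, 545, -543, 0, -1, 0, 0, 26, 545, -543, 0, -1, 0, 0, 26, 545, -543, 0, -1]
}}

```text
time: 2.3
tool_pos: [0.4937, 0.2294, 0.2058]
ee_rot: [3.141, -0.001, -0.006]
wrist_force: [-1.0, -0.3, 0.2]
width: 0.0942
finger_force: 0.0
```

```bash
python3 - <<'E'
from h import *
o=robot.get_obs();print(o['tool_pos'],o['ee_rot'],o['wrist_force'],rel([.4936,.231,.067],0,o))
E
```

```text
[0.4937346  0.22935647 0.20584335] [ 3.14144013e+00 -5.52136947e-04 -5.78345248e-03] [-0.97807497 -0.25994493  0.16171932] (array([ -0.2,  -1.7, 138.8]), array([ 0.01, -0.03, -0.33]))
```

Emit:
{"name": "arm_command", "arguments": {
  "targets": [0, 0, 0, 0, -1.5, 45, -1, 0, 0, 0, 0, -1.5, 90, -1, 0, 0, 0, 0, -1.5, 125, -1, 0, 0, 0, 0, -1.5, 138, -1, 0, 0, 0, 0, -1.5, 138, -1, 0, 0, 0, 0, -1.5, 138, -1, 0, 0, 0, 0, -1.5, 138, 1, 0, 0, 0, 0, -1.5, 138, 1, 0, 0, 0, 0, -1.5, 138, 1, 0, 0, 0, 0, -1.5, 138, 1, 0, 0, 0, 0, -1.5, 138, 1, 0, 0, 0, 0, -1.5, 138, 1, 0, 0, 0, 0, -1.5, 138, 1, 0, 0, 0, 0, -1.5, 138, 1, 0, 0, 0, 0, -1.5, 138, 1, 0, 0, 0, 0, -1.5, 138, 1]
}}

```text
time: 3.9
tool_pos: [0.4938, 0.2321, 0.0673]
ee_rot: [3.141, 0.0, -0.004]
wrist_force: [-0.3, -0.4, -0.0]
width: 0.0263
finger_force: 30.0
```

```bash
python3 - <<'E'
from h import *
o=robot.get_obs();print(o['tool_pos'],o['ee_rot'],o['wrist_force'],o['width'])
s=snap('side');cv2.imwrite('pics/c3.png',cv2.resize(s['color'][250:410,170:340],None,fx=3.5,fy=3.5,interpolation=2)[:,:,::-1])
E
```

```text
[0.49378506 0.23208834 0.06733248] [ 3.14138750e+00  1.77533093e-04 -4.00679352e-03] [-2.51331003e-01 -3.90083155e-01 -7.53820209e-05] 0.026251205864907895
```

View pics/c3.png

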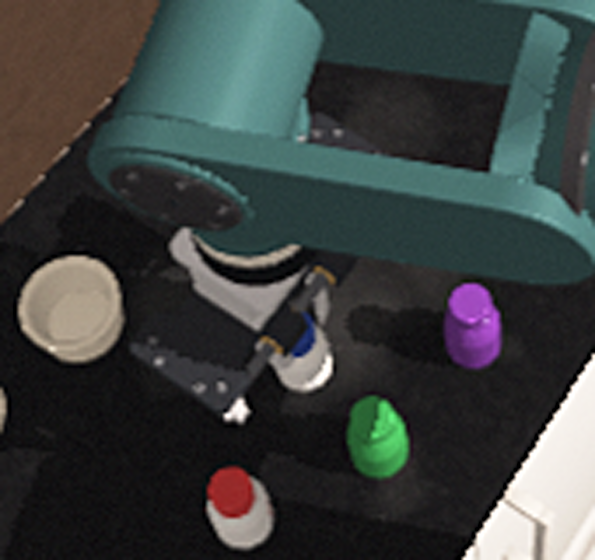

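Gripped on the cap (26 mm width); bottle upright at (300,350) of the crop. Now lift and carry.

Emit:
{"name": "arm_command", "arguments": {
  "targets": [0, 0, 0, 0, 0, -30, 1, 0, 0, 0, 0, 0, -75, 1, 0, 0, 0, 0, 0, -120, 1, 0, 0, 0, 0, 0, -160, 1, 0, 0, 0, 5, 20, -183, 1, 0, 0, 0, 10, 60, -183, 1, 0, 0, 0, 15, 105, -183, 1, 0, 0, 0, 20, 150, -183, 1, 0, 0, 0, 25, 195, -183, 1, 0, 0, 0, 30, 240, -183, 1, 0, 0, 0, 35, 285, -183, 1, 0, 0, 0, 40, 330, -183, 1, 0, 0, 0, 45, 370, -183, 1, 0, 0, 0, 45, 395, -183, 1, 0, 0, 0, 45, 410, -183, 1, 0, 0, 0, 45, 410, -183, 1, 0, 0, 0, 45, 410, -183, 1, 0, 0, 0, 45, 410, -183, 1]
}}

```text
time: 5.75
tool_pos: [0.5373, -0.1765, 0.2507]
ee_rot: [-3.141, -0.0, -0.002]
wrist_force: [0.1, -0.8, -0.7]
width: 0.0263
finger_force: 30.0
```

```bash
python3 - <<'E'
from h import *
o=robot.get_obs();print(o['tool_pos'],o['ee_rot'],o['wrist_force'],o['width'],rel([.539,-.178,.202],0,o))
s=snap('side');cv2.imwrite('pics/c4.png',cv2.resize(s['color'][120:280,270:440],None,fx=3.5,fy=3.5,interpolation=2)[:,:,::-1])
E
```

```text
[ 0.53734077 -0.1765325   0.25068259] [-3.14113696e+00 -2.95949071e-04 -2.07277615e-03] [ 0.14041046 -0.82453539 -0.68559179] 0.026303985134235444 (array([ 1.6,  1.5, 48.7]), array([-0.03, -0.02, -0.12]))
```

View pics/c4.png

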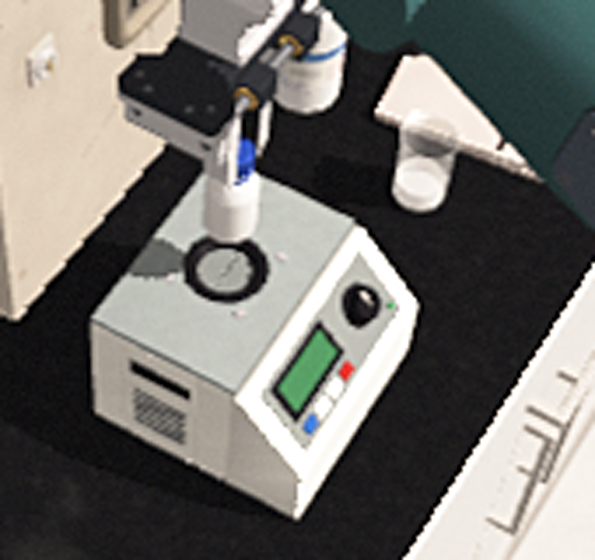

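The bottle hangs upright over the well, held by its cap (crop: foot about (230,230), ring (227,268)).

Emit:
{"name": "arm_command", "arguments": {
  "targets": [0, 0, 0, 1.5, 1.5, 10, 1, 0, 0, 0, 1.5, 1.5, 25, 1, 0, 0, 0, 1.5, 1.5, 40, 1, 0, 0, 0, 1.5, 1.5, 46, 1, 0, 0, 0, 1.5, 1.5, 50, 1, 0, 0, 0, 1.5, 1.5, 54, 1, 0, 0, 0, 1.5, 1.5, 55, 1, 0, 0, 0, 1.5, 1.5, 55, 1]
}}

```text
time: 6.6
tool_pos: [0.5388, -0.1797, 0.1958]
ee_rot: [3.141, -0.001, -0.004]
wrist_force: [-0.7, 0.8, -0.7]
width: 0.026
finger_force: 30.0
```

Emit:
{"name": "arm_command", "arguments": {
  "targets": [0, 0, 0, 0, -1, 4, 1, 0, 0, 0, 0, -1, 9, 1, 0, 0, 0, 0, -1, 14, 1, 0, 0, 0, 0, -1, 14, 1]
}}

```text
time: 7.0
tool_pos: [0.5388, -0.1787, 0.1817]
ee_rot: [3.141, -0.001, -0.004]
wrist_force: [-0.5, -0.4, 0.5]
width: 0.0263
finger_force: 30.0
```

Emit:
{"name": "arm_command", "arguments": {
  "targets": [0, 0, 0, 0, 0, 5, 1, 0, 0, 0, 0, 0, 10, 1, 0, 0, 0, 0, 0, 15, 1, 0, 0, 0, 0, 0, 20, 1, 0, 0, 0, 0, 0, 20, 1]
}}

```text
time: 7.5
tool_pos: [0.5379, -0.1782, 0.1596]
ee_rot: [-3.14, 0.003, -0.004]
wrist_force: [-0.7, -0.2, -1.3]
width: 0.0263
finger_force: 30.0
```

Emit:
{"name": "arm_command", "arguments": {
  "targets": [0, 0, 0, 0, 0, 4, 1, 0, 0, 0, 0, 0, 8, 1, 0, 0, 0, 0, 0, 12, 1, 0, 0, 0, 0, 0, 15, 1, 0, 0, 0, 0, 0, 18, 1, 0, 0, 0, 0, 0, 18, 1]
}}

```text
time: 8.1
tool_pos: [0.5384, -0.1785, 0.1428]
ee_rot: [-3.141, 0.001, -0.004]
wrist_force: [0.2, -0.6, -2.0]
width: 0.0264
finger_force: 30.0
```

```bash
python3 - <<'E'
from h import *
for i in range(4):
    o=robot.get_obs();print(o['tool_pos'].round(4),o['ee_rot'].round(4),o['wrist_force'].round(2),o['joint_positions'].round(4))
    s=snap('side')
cv2.imwrite('pics/c5.png',cv2.resize(s['color'][120:280,270:440],None,fx=3.5,fy=3.5,interpolation=2)[:,:,::-1])
E
```

```text
[ 0.5384 -0.1785  0.1428] [-3.1413e+00  1.0000e-03 -4.1000e-03] [ 0.18 -0.55 -2.03] [-4.1990e-01  1.4640e-01  1.4298e+00 -2.0000e-04  1.5665e+00  1.1549e+00]
[ 0.5385 -0.1785  0.143 ] [-3.1413e+00  7.0000e-04 -4.0000e-03] [-0.13  0.37 -1.36] [-4.1990e-01  1.4620e-01  1.4295e+00 -1.0000e-04  1.5667e+00  1.1549e+00]
[ 0.5386 -0.1785  0.1432] [-3.1414e+00  5.0000e-04 -4.0000e-03] [ 0.04  0.49 -1.82] [-0.4199  0.1461  1.4293  0.      1.5667  1.1549]
[ 0.5386 -0.1785  0.1433] [-3.1415e+00  3.0000e-04 -4.0000e-03] [-0.14 -0.46 -2.16] [-0.4199  0.146   1.4291 -0.      1.5668  1.1548]
```

View pics/c5.png

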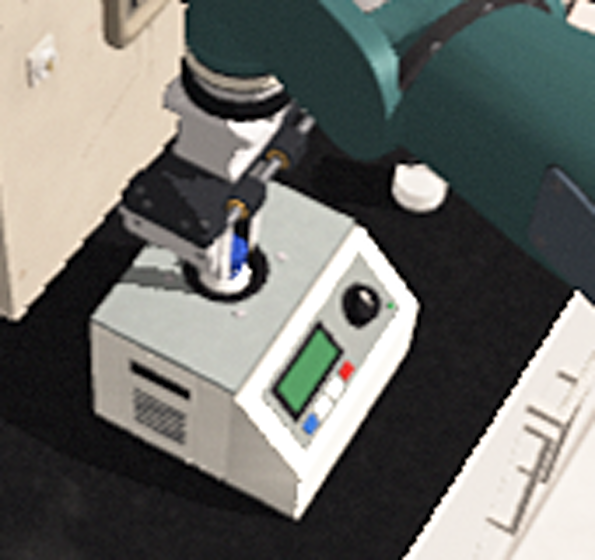

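Bottle is through the flap and upright. A little lower, then release.

Emit:
{"name": "arm_command", "arguments": {
  "targets": [0, 0, 0, 0, 0, 2, 1, 0, 0, 0, 0, 0, 4, 1, 0, 0, 0, 0, 0, 6, 1, 0, 0, 0, 0, 0, 6, 1, 0, 0, 0, 0, 0, 6, 1]
}}

```text
time: 8.8
tool_pos: [0.5385, -0.1785, 0.1372]
ee_rot: [-3.141, 0.001, -0.004]
wrist_force: [0.6, 0.9, -1.5]
width: 0.0262
finger_force: 30.0
```

Emit:
{"name": "arm_command", "arguments": {
  "targets": [0, 0, 0, 0, 0, 0, -0.2, 0, 0, 0, 0, 0, 0, -0.2, 0, 0, 0, 0, 0, 0, -0.2, 0, 0, 0, 0, 0, 0, -0.2, 0, 0, 0, 0, 0, 0, -0.2, 0, 0, 0, 0, 0, -15, -0.2, 0, 0, 0, 0, 0, -35, -0.2, 0, 0, 0, 0, 0, -50, -0.2, 0, 0, 0, 0, 0, -50, -0.2, 0, 0, 0, 0, 0, -50, -0.2]
}}

```text
time: 9.8
tool_pos: [0.539, -0.1787, 0.1882]
ee_rot: [3.141, -0.001, -0.004]
wrist_force: [-0.1, 0.2, 0.7]
width: 0.0566
finger_force: 0.0
```

```bash
python3 - <<'E'
from h import *
o=robot.get_obs();print(o['tool_pos'].round(4),o['width'],o['wrist_force'].round(2))
for n in('side','top'):
    s=snap(n);P=pts(s);hsv=cv2.cvtColor(s['color'],cv2.COLOR_RGB2HSV).astype(int)
    m=(hsv[...,0]>105)&(hsv[...,0]<125)&(hsv[...,1]>120)&(hsv[...,2]>50)&(abs(P[...,0]-.539)<.05)&(abs(P[...,1]+.178)<.05)
    q=P[m];print(n,m.sum(),q.max(0) if len(q) else '',np.median(q,axis=0) if len(q) else '')
    if n=='side':cv2.imwrite('pics/c6.png',cv2.resize(s['color'][120:280,270:440],None,fx=3.5,fy=3.5,interpolation=2)[:,:,::-1])
E
```

```text
[ 0.539  -0.1787  0.1882] 0.056585980326924724 [-0.09  0.16  0.71]
side 97 [ 0.55296126 -0.16303547  0.14686831] [ 0.53841648 -0.1733342   0.14061716]
top 94 [ 0.54425399 -0.16599903  0.14783904] [ 0.53433052 -0.178683    0.1414707 ]
```

View pics/c6.png

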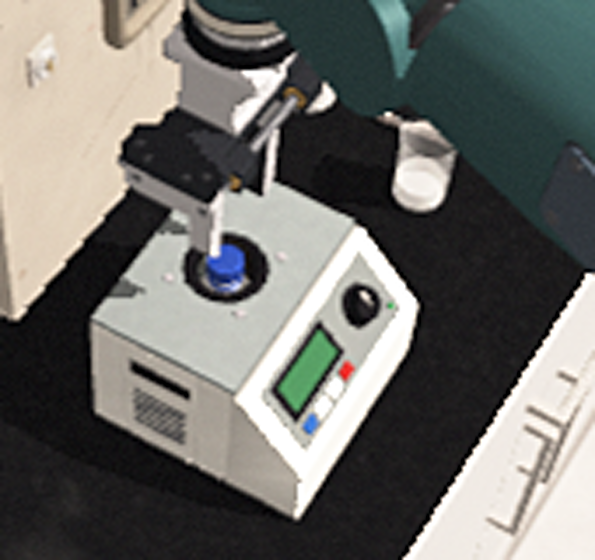

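The bottle has settled upright at the shoe (cap top about 0.147, crop (226,258)). Close the fingers and press.

Emit:
{"name": "arm_command", "arguments": {
  "targets": [0, 0, 0, 0, 0, 0, 1, 0, 0, 0, 0, 0, 0, 1, 0, 0, 0, 0, 0, 0, 1, 0, 0, 0, 0, 0, 5, 1, 0, 0, 0, 0, 0, 15, 1, 0, 0, 0, 0, 0, 25, 1, 0, 0, 0, 0, 0, 35, 1, 0, 0, 0, 0, 0, 38, 1, 0, 0, 0, 0, 0, 40, 1, 0, 0, 0, 0, 0, 43, 1, 0, 0, 0, 0, 0, 46, 1, 0, 0, 0, 0, 0, 49, 1, 0, 0, 0, 0, 0, 49, 1, 0, 0, 0, 0, 0, 49, 1]
}}

```text
time: 11.3
tool_pos: [0.5388, -0.1784, 0.1386]
ee_rot: [-3.142, -0.0, -0.004]
wrist_force: [0.7, 0.7, 1.5]
width: 0.0006
finger_force: 0.6
```

Emit:
{"name": "arm_command", "arguments": {
  "targets": [0, 0, 0, 0, 0, 3, 1, 0, 0, 0, 0, 0, 6, 1, 0, 0, 0, 0, 0, 9, 1, 0, 0, 0, 0, 0, 12, 1, 0, 0, 0, 0, 0, 15, 1, 0, 0, 0, 0, 0, 18, 1, 0, 0, 0, 0, 0, 21, 1, 0, 0, 0, 0, 0, 24, 1, 0, 0, 0, 0, 0, 27, 1, 0, 0, 0, 0, 0, 29, 1, 0, 0, 0, 0, 0, 30, 1, 0, 0, 0, 0, 0, 31, 1]
}}

```text
time: 12.5
tool_pos: [0.5387, -0.1787, 0.1074]
ee_rot: [3.141, 0.0, -0.004]
wrist_force: [0.3, -0.3, 2.4]
width: 0.0006
finger_force: 1.2
```

Emit:
{"name": "arm_command", "arguments": {
  "targets": [0, 0, 0, 0, 0, 1, 1, 0, 0, 0, 0, 0, 2, 1, 0, 0, 0, 0, 0, 3, 1, 0, 0, 0, 0, 0, 4, 1]
}}

```text
time: 12.9
tool_pos: [0.5389, -0.1782, 0.1035]
ee_rot: [-3.141, -0.001, -0.004]
wrist_force: [-0.4, 0.3, 3.1]
width: 0.0003
finger_force: 1.9
```

Emit:
{"name": "arm_command", "arguments": {
  "targets": [0, 0, 0, 0, 0, 0.5, 1, 0, 0, 0, 0, 0, 1, 1]
}}

```text
time: 13.1
tool_pos: [0.5389, -0.1783, 0.1026]
ee_rot: [-3.141, -0.001, -0.004]
wrist_force: [1.3, 0.5, 1.8]
width: 0.0002
finger_force: 2.0
```

Emit:
{"name": "arm_command", "arguments": {
  "targets": [0, 0, 0, 0, 0, 0.5, 1, 0, 0, 0, 0, 0, 1, 1]
}}

```text
time: 13.3
tool_pos: [0.5389, -0.1784, 0.1016]
ee_rot: [-3.141, -0.0, -0.004]
wrist_force: [0.8, -0.5, 2.9]
width: 0.0004
finger_force: 2.0
```

Emit:
{"name": "arm_command", "arguments": {
  "targets": [0, 0, 0, 0, 0, 0.4, 1, 0, 0, 0, 0, 0, 0.7, 1]
}}

```text
time: 13.5
tool_pos: [0.5388, -0.1785, 0.1008]
ee_rot: [-3.142, -0.0, -0.004]
wrist_force: [0.8, -0.3, 2.7]
width: 0.0001
finger_force: 2.0
```

Emit:
{"name": "arm_command", "arguments": {
  "targets": [0, 0, 0, 0, 0, 0.4, 1, 0, 0, 0, 0, 0, 0.7, 1]
}}

```text
time: 13.7
tool_pos: [0.5387, -0.1785, 0.1001]
ee_rot: [-3.142, -0.0, -0.004]
wrist_force: [0.2, 0.3, 3.0]
width: 0.0
finger_force: 2.0
```

Emit:
{"name": "arm_command", "arguments": {
  "targets": [0, 0, 0, 0, 0, 0.4, 1, 0, 0, 0, 0, 0, 0.7, 1]
}}

```text
time: 13.9
tool_pos: [0.5387, -0.1786, 0.0993]
ee_rot: [3.142, -0.0, -0.004]
wrist_force: [0.8, -0.1, 3.5]
width: 0.0006
finger_force: 2.0
```

Emit:
{"name": "arm_command", "arguments": {
  "targets": [0, 0, 0, 0, 0, 0.4, 1, 0, 0, 0, 0, 0, 0.8, 1]
}}

```text
time: 14.1
tool_pos: [0.5387, -0.1786, 0.0985]
ee_rot: [3.141, 0.0, -0.004]
wrist_force: [0.4, -0.8, 3.6]
width: 0.0006
finger_force: 2.0
```

Emit:
{"name": "arm_command", "arguments": {
  "targets": [0, 0, 0, 0, 0, 0.4, 1, 0, 0, 0, 0, 0, 0.8, 1]
}}

```text
time: 14.3
tool_pos: [0.5387, -0.1786, 0.0977]
ee_rot: [3.141, 0.0, -0.004]
wrist_force: [1.4, 0.5, 3.1]
width: 0.0007
finger_force: 2.0
```

Emit:
{"name": "arm_command", "arguments": {
  "targets": [0, 0, 0, 0, 0, 0.4, 1, 0, 0, 0, 0, 0, 0.8, 1]
}}

```text
time: 14.5
tool_pos: [0.5387, -0.1786, 0.0969]
ee_rot: [3.141, 0.0, -0.004]
wrist_force: [0.4, 0.4, 2.2]
width: 0.0005
finger_force: 1.9
```

Emit:
{"name": "arm_command", "arguments": {
  "targets": [0, 0, 0, 0, 0, 0.4, 1, 0, 0, 0, 0, 0, 0.8, 1]
}}

```text
time: 14.7
tool_pos: [0.5387, -0.1785, 0.0961]
ee_rot: [3.142, 0.0, -0.004]
wrist_force: [0.2, -0.5, 3.6]
width: 0.0004
finger_force: 2.0
```

Emit:
{"name": "arm_command", "arguments": {
  "targets": [0, 0, 0, 0, 0, 0.4, 1, 0, 0, 0, 0, 0, 0.8, 1]
}}

```text
time: 14.9
tool_pos: [0.5387, -0.1785, 0.0954]
ee_rot: [3.142, -0.0, -0.004]
wrist_force: [1.0, 0.7, 3.6]
width: 0.0002
finger_force: 2.0
```

Emit:
{"name": "arm_command", "arguments": {
  "targets": [0, 0, 0, 0, 0, 0.4, 1, 0, 0, 0, 0, 0, 0.8, 1]
}}

```text
time: 15.1
tool_pos: [0.5387, -0.1786, 0.0946]
ee_rot: [3.142, -0.0, -0.004]
wrist_force: [0.1, -0.1, 3.1]
width: 0.0004
finger_force: 2.0
```

Emit:
{"name": "arm_command", "arguments": {
  "targets": [0, 0, 0, 0, 0, 0.4, 1, 0, 0, 0, 0, 0, 0.8, 1]
}}

```text
time: 15.3
tool_pos: [0.5387, -0.1786, 0.0938]
ee_rot: [3.142, -0.0, -0.004]
wrist_force: [0.6, 0.7, 3.6]
width: 0.0006
finger_force: 2.0
```

Emit:
{"name": "arm_command", "arguments": {
  "targets": [0, 0, 0, 0, 0, 0.4, 1, 0, 0, 0, 0, 0, 0.8, 1]
}}

```text
time: 15.5
tool_pos: [0.5387, -0.1785, 0.093]
ee_rot: [3.142, -0.0, -0.004]
wrist_force: [1.3, 0.8, 2.8]
width: 0.0008
finger_force: 2.0
```

Emit:
{"name": "arm_command", "arguments": {
  "targets": [0, 0, 0, 0, 0, 0.4, 1, 0, 0, 0, 0, 0, 0.8, 1]
}}

```text
time: 15.7
tool_pos: [0.5387, -0.1785, 0.0921]
ee_rot: [3.142, -0.0, -0.004]
wrist_force: [0.9, -0.7, 3.1]
width: 0.0003
finger_force: 2.2
```

Emit:
{"name": "arm_command", "arguments": {
  "targets": [0, 0, 0, 0, 0, 0.4, 1, 0, 0, 0, 0, 0, 0.8, 1]
}}

```text
time: 15.9
tool_pos: [0.5389, -0.1786, 0.092]
ee_rot: [3.141, -0.001, -0.004]
wrist_force: [-0.5, -0.0, 6.9]
width: 0.0005
finger_force: 3.7
```

Contact with the plate is showing. Smaller steps now.

Emit:
{"name": "arm_command", "arguments": {
  "targets": [0, 0, 0, 0, 0, 0.2, 1, 0, 0, 0, 0, 0, 0.4, 1, 0, 0, 0, 0, 0, 0.4, 1]
}}

```text
time: 16.2
tool_pos: [0.5389, -0.1786, 0.0919]
ee_rot: [3.141, -0.001, -0.004]
wrist_force: [-0.5, 0.3, 6.0]
width: 0.0004
finger_force: 3.8
```

Emit:
{"name": "arm_command", "arguments": {
  "targets": [0, 0, 0, 0, 0, 0.3, 1, 0, 0, 0, 0, 0, 0.6, 1, 0, 0, 0, 0, 0, 0.6, 1]
}}

```text
time: 16.5
tool_pos: [0.5391, -0.1786, 0.0918]
ee_rot: [3.141, -0.001, -0.004]
wrist_force: [-0.8, 0.8, 7.5]
width: 0.0002
finger_force: 4.5
```

Emit:
{"name": "arm_command", "arguments": {
  "targets": [0, 0, 0, 0, 0, 0.5, 1, 0, 0, 0, 0, 0, 1, 1, 0, 0, 0, 0, 0, 1.3, 1, 0, 0, 0, 0, 0, 1.3, 1]
}}

```text
time: 16.9
tool_pos: [0.5393, -0.1786, 0.0916]
ee_rot: [3.141, -0.002, -0.004]
wrist_force: [-1.3, 2.2, 10.5]
width: 0.0009
finger_force: 6.4
```

Emit:
{"name": "arm_command", "arguments": {
  "targets": [0, 0, 0, 0, 0, 0.5, 1, 0, 0, 0, 0, 0, 1, 1, 0, 0, 0, 0, 0, 1.5, 1, 0, 0, 0, 0, 0, 2, 1, 0, 0, 0, 0, 0, 2, 1, 0, 0, 0, 0, 0, 2, 1]
}}

```text
time: 17.5
tool_pos: [0.5397, -0.1785, 0.0914]
ee_rot: [3.141, -0.004, -0.004]
wrist_force: [-3.4, 2.3, 16.7]
width: 0.0003
finger_force: 9.4
```

Emit:
{"name": "arm_command", "arguments": {
  "targets": [0, 0, 0, 0, 0, 0.3, 1, 0, 0, 0, 0, 0, 0.3, 1, 0, 0, 0, 0, 0, 0.3, 1, 0, 0, 0, 0, 0, 0.3, 1]
}}

```text
time: 17.9
tool_pos: [0.5398, -0.1785, 0.0913]
ee_rot: [3.141, -0.004, -0.004]
wrist_force: [-3.5, 2.3, 17.6]
width: 0.0004
finger_force: 9.8
```

The plate holds at 17.6 N with no further sinking. Withdraw straight up.

Emit:
{"name": "arm_command", "arguments": {
  "targets": [0, 0, 0, 0, 0, -2, 1, 0, 0, 0, 0, 0, -5, 1, 0, 0, 0, 0, 0, -10, 1, 0, 0, 0, 0, 0, -15, 1, 0, 0, 0, 0, 0, -20, 1, 0, 0, 0, 0, 0, -26, 1, 0, 0, 0, 0, 0, -32, 1, 0, 0, 0, 0, 0, -38, 1, 0, 0, 0, 0, 0, -45, 1, 0, 0, 0, 0, 0, -60, 1, 0, 0, 0, 0, 0, -90, 1, 0, 0, 0, 0, 0, -130, 1, 0, 0, 0, 0, 0, -170, 1, 0, 0, 0, -40, 0, -190, 1, 0, 0, 0, -80, 0, -190, 1, 0, 0, 0, -120, 0, -190, 1, 0, 0, 0, -150, 0, -190, 1, 0, 0, 0, -150, 0, -190, 1, 0, 0, 0, -150, 0, -190, 1]
}}

```text
time: 19.8
tool_pos: [0.3888, -0.1781, 0.278]
ee_rot: [3.14, -0.003, -0.005]
wrist_force: [0.8, 0.1, -0.2]
width: 0.0003
finger_force: 0.0
```

```bash
python3 - <<'E'
from h import *
o=robot.get_obs();print(o['tool_pos'].round(4),o['width'],o['wrist_force'].round(2))
a=snap('side')['color'][150:250,270:400];b=snap('top')['color'][170:290,330:460]
r=lambda c:cv2.resize(c,(400,400*c.shape[0]//c.shape[1]),interpolation=2)
A,B=r(a),r(b);h=min(len(A),len(B));cv2.imwrite('pics/c7.png',np.hstack([A[:h],B[:h]])[:,:,::-1])
E
```

```text
[ 0.3888 -0.1781  0.278 ] 0.00030943111611489817 [ 0.77  0.09 -0.15]
```

View pics/c7.png

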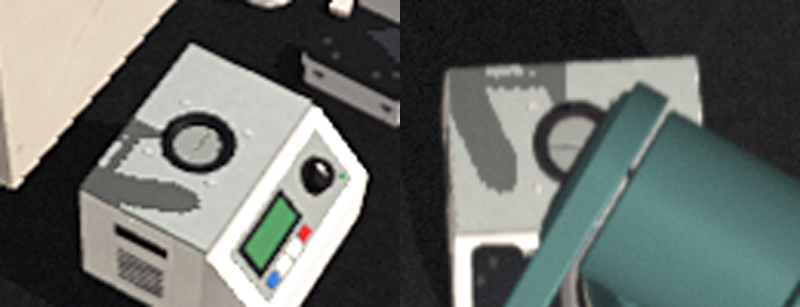

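Both leaves are shut over the bottle (left crop (198,142)), and the robot is touching nothing.

```bash
python3 -c "
from bench import robot
print(robot.close_job())"
```

```text
the job is handed in; nothing more can be done
None
```

The blue-capped bottle is in the thermostat, pressed down by its cap to the floor plate at a measured 17.6 N (cap about 41 mm below the mouth), the flap has sprung shut over it, and the job was handed in at about 20 s; the robot touched no other bottle or the beaker, though I didn't check them again at the end.

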